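# Raise three posts and the wall beam of a timber-frame model

### The arm

A 6-joint arm with a two-finger parallel gripper is mounted at the origin on the work surface. World frame = base frame: x ahead of the robot, y to its left, z up, the work surface at z = 0. Lengths are in m, angles in degrees, forces in N, time in s.
With the tool pointing down it reaches from about 0.35 to 0.875 m from the base axis. Payload 4.2 kg.
Tool frame: the origin (TCP) lies midway between the tips of the shut fingers; the grasp point (between the pads) lies 19 mm behind it (r.pinch_z is the distance from the TCP to the grasp point, in m); z points along the fingers, y is the line along which they close (so a half turn about z gives the same grasp; the last joint's range is limited). The gripper opens to 87 mm and grips with 3 to 60 N. Pads are 19 mm wide; open, the fingers measure 117 mm over their backs; the gripper's body (75 mm by 190 mm) begins 51 mm behind the grasp point.
Start: joints at [-58.923, 22.042, 0.453, 0, -68.411, -14.817], TCP at [0.175, -0.6, 0.223] pointing down, gripper open.
Joint ranges: [-179.83, 179.83], [-69.29, 118.12], [-61.27, 80.66], [-181.25, 117.63], [-171.15, -9.14], [-177.46, 177.46]. Speed limits (degrees/s): [159.86, 159.86, 180, 180, 180, 180].

### API

Orientations are given as a 3x3 rotation matrix whose columns are the frame's x, y, z axes.
In Python, from station import r, imaging, models gives the robot as it stands. The module is installed in compiled form; this text tells all that it offers.
- The arm moves only by the tool apply_moves, never from a script. Its argument "moves" is a list of rows, each a list of 2 entries, a list of its own where there are three numbers: the shift along the tool's x, y, z in m, then the turn about the tool's z in degrees. A call has 1 to 5 rows; each row shifts and turns the commanded pose from where the row before left it, along the tool's axes as they then stand; what a row does not reach is not made up. A row lasts 1/12 s, in which the tool goes at most 41.7 mm and 7.16 degrees, less where a joint would pass 70% of its speed; a pose out of reach is approached as far as the arm can. A call is refused whole if a number of a shift passes 0.0417 or a number of a turn 7.16, either way. A call with a gripper value outside its range is refused whole. "hand" is the finger opening in m, from 0 to 0.087, set as the call begins (left out, the last holds). The fingers move at their own pace and stop on an object; the grip force is fixed at half the most. Time passes only in rows, so rows that do not move let the fingers close. It gives the time, the measured TCP pose, the force, the opening and the grip force at its end, in the units of the state.
- r.sense(): the state, without advancing time (a new reading comes with each control period).
- imaging.capture(name): name is "side" or "top"; returns a dict with "frame" (384x512x3 uint8, blue, green, red), "intrinsics" (3x3 intrinsics, pixels), "eye" and "orientation" of the camera in the world. Camera axes: x right, y down, z forward; pixel columns grow to the right and rows downward; lengths in m; the calibration is good to about 2 mm. A picture is of the moment at which its call begins. There is no depth.
- r.finish_job(): hands the job in; it is judged then, once.
Trained networks look in a picture, given as the dict that the camera call returned (one of the last four; its "shot" number tells which), for a name from the list of things; names that differ only in an ending like _2 or _b are one class to them, and where a whole thing is asked for, a point or a joint stands for the part that bears it (a point fixed in the world has none). Each returns a list of dicts, best first, with "confidence" (0 to 1); they miss things now and then, are a little off and sometimes report something else, mostly with a low value. They report only what shows in the picture. A call takes as long as a camera call. They do not tell look-alikes from the thing itself.
- models.cut_out(picture, target): "region" (384x512 bool, what is visible of it) and "extent" ([left, top, width, height] as shares, 0 to 1, of the picture: columns of its width, rows of its height, round what is visible of it).
- models.place_of(picture, target): "at" ([column, row] as shares, 0 to 1, of the picture: columns of its width, rows of its height: a listed point, or the origin of a listed thing).
The state is a dict: "time_s": time; "joints": joint angles; "joint_velocities": joint speeds; "effort": joint torques, N m; "tcp_pos": TCP position; "ee_rot": TCP orientation; "wrist_force": force on the tool from outside, world axes, zero at the start; "moment": the same for the moment, N m; "gripper_width": opening from 0.0 (shut) to 1.0 (fully open); "gripper_force": force on a finger pad.
Only numpy, scipy, OpenCV 4.12 (cv2) and the standard library are available. Lean on these libraries where they do the work, as an engineer would, in place of code of your own. Each camera call takes 0.05 s, during which the arm holds its last target. There are 200 camera calls.

### The job

Stand the three round posts upright on the stone footings of the model, each centred on the footing that brings all three tops to the same level (tallest post on the lowest footing, shortest on the highest). Once all three stand, lay the long beam flat across their tops, centred over the middle footing and in line with the row. Leave the square post where it is.

Things in the scene. Friction and masses are not known exactly. Their poses are not given: they have to be found in the camera images.
- post_tall: Loose round post of brown wood, the tallest of the three, standing on end: a plain cylinder 38 mm in diameter and 104 mm high. Origin at the centre of its lower end, z along the post to its upper end. Its place is the lowest (one-tier) footing; keep its lower end down.
- post_mid: Loose round post of brown wood, the middle one of the three, standing on end: a plain cylinder 38 mm in diameter and 82 mm high. Origin at the centre of its lower end, z along the post to its upper end. Its place is the middle (two-tier) footing; keep its lower end down.
- post_short: Loose round post of brown wood, the shortest of the three, standing on end: a plain cylinder 38 mm in diameter and 60 mm high. Origin at the centre of its lower end, z along the post to its upper end. Its place is the highest (three-tier) footing; keep its lower end down.
- beam: Loose straight beam of brown wood, lying on the table: 250 mm long (x), 30 mm wide (y), 24 mm high (z). Origin at the centre of its underside, x along its length, z up. It may lie either way round. Grip it across its 30 mm width at mid-length.
- square_post: Loose offcut of brown wood standing on end, SQUARE in section, 38 x 38 mm and 82 mm high; origin at the centre of its lower end, z up. Not part of the job: leave it where it is. It stands among the round posts.
- footing_low: Grey stone footing of one tier, fixed on the baseboard; 22 mm high overall, square, top face 54 x 54 mm. Origin at the centre of its underside, which lies on the baseboard (12 mm above the table); z up, x along the row of footings. Its top is 22 mm above its origin.
- footing_mid: Grey stone footing of two tiers, fixed on the baseboard; 44 mm high overall, square, top face 54 x 54 mm, the lower tier 68 x 68 mm, each tier 22 mm high. Origin at the centre of its underside, which lies on the baseboard (12 mm above the table); z up, x along the row of footings. Its top is 44 mm above its origin.
- footing_high: Grey stone footing of three tiers, fixed on the baseboard; 66 mm high overall, square, top face 54 x 54 mm, the lower tiers 68 x 68 and 82 x 82 mm, each tier 22 mm high. Origin at the centre of its underside, which lies on the baseboard (12 mm above the table); z up, x along the row of footings. Its top is 66 mm above its origin.
- board: Fixed plywood baseboard with a brown cork surface, 320 (x) by 130 (y) by 12 mm thick, on the table. Origin at the centre of its underside, x along its length and the row of footings, z up. Footings stand 90 mm apart on its long centre line, the middle one at its centre; which is where changes. With each post on its right footing, all tops are 138 mm above the table.
There are look-alikes about, which are no part of the job. Leave any black look-alike of the post_short alone.

How it is judged (in metres and radians):
On the way:
1. all three round posts stand upright on their right footings (horizontal distance between post_tall and footing_low below 0.011 m and z of post_tall in the frame of footing_low between 0.018 and 0.026 m and angle between each of post_tall, post_mid, post_short's own z axis and vertical below 0.08 rad and horizontal distance between post_mid and footing_mid below 0.011 m and z of post_mid in the frame of footing_mid between 0.04 and 0.048 m and horizontal distance between post_short and footing_high below 0.011 m and z of post_short in the frame of footing_high between 0.062 and 0.07 m), for 0.2 s.
At the end, for the whole second after the job is handed in: All at rest: each round post upright (0.08 rad) on its own footing (tall on low, middle on middle, short on high), within 11 mm of its centre and 4 mm of its top; the beam flat on the posts (138 mm up, within 4 mm), its middle within 14 mm of the board's centre, within 0.12 rad of the row (all of step 1 and horizontal distance between beam and board below 0.014 m and angle between the x axis of beam and the x axis of board, either way round below 0.12 rad and z of beam in the frame of board between 0.134 and 0.142 m and angle between beam's own z axis and vertical below 0.08 rad and linear speed of each of post_tall, post_mid, post_short, beam below 0.02 m/s and angular speed of each of post_tall, post_mid, post_short, beam below 0.2 rad/s); the robot touches nothing.
It fails at once if the square post is moved by more than 25 mm (distance of square_post from where it was at the start of the episode above 0.025 m).
It also fails if it takes over 120 s, if anything falls off the work surface, if the arm or the gripper's body presses on something with over 40 N, if the wrist force passes 120 N, or if a joint passes its speed limit or range.

## Working session

There is one attempt and no reset: what is moved stays moved. The work goes in short steps, Python scripts to look and compute and a tool call to move; the robot and the scene stay as the last step left them, time stands still between calls to the robot, and variables do not carry over. Pictures are saved under pics/ and viewed, at most 14 in all, crops included, and the job is handed in when it is done.

Besides the shell and the picture viewer there is one more tool, called after "Request:" as name(argument=value, ...), one argument or row to a line, values as JSON. apply_moves: Moves the arm, as the interface text tells. Its arguments: {"type":"object","properties":{"moves":{"type":"array"},"hand":{"type":"number"}},"required":["moves"]}

```bash
mkdir -p pics && cat > h.py <<'E'
import numpy as np, cv2
from station import r, imaging, models
def ray(p,uv):
    K=np.array(p["intrinsics"]);R=np.array(p["orientation"])
    if R.shape!=(3,3): print("orient",R)
    return np.array(p["eye"]),R@np.linalg.inv(K)@np.array([uv[0],uv[1],1.])
def onz(p,uv,z):
    e,d=ray(p,uv); return e+d*(z-e[2])/d[2]
def proj(p,X):
    K=np.array(p["intrinsics"]);R=np.array(p["orientation"])
    c=K@(R.T@(np.array(X)-np.array(p["eye"]))); return c[:2]/c[2]
E
python3 - <<'E'
from h import *
for n in("top","side"):
    p=imaging.capture(n); cv2.imwrite(f"pics/{n}0.png",p["frame"])
    print(n,np.round(p["eye"],3),np.round(p["orientation"],3).tolist(),np.round(p["intrinsics"],1).tolist())
    for t in "post_tall post_mid post_short beam square_post footing_low footing_mid footing_high board".split():
        for d in models.place_of(p,t)[:4]:
            uv=np.array(d["at"])*[512,384]
            z=0.012 if "foot" in t else 0
            print(t,round(d["confidence"],2),np.round(uv),np.round(onz(p,uv,z),3))
print(r.sense())
E
```

```text
top [ 0.332 -0.041  1.015] [[0.013, -0.984, 0.178], [-1.0, -0.017, -0.02], [0.023, -0.177, -0.984]] [[409.6, 0.0, 253.0], [0.0, 409.6, 191.3], [0.0, 0.0, 1.0]]
post_tall 0.83 [380. 197.] [ 0.506 -0.383  0.   ]
post_tall 0.7 [134. 191.] [0.511 0.235 0.   ]
post_mid 0.68 [135. 192.] [0.508 0.234 0.   ]
post_mid 0.6 [286. 186.] [ 0.531 -0.146  0.   ]
post_short 0.76 [315. 266.] [ 0.332 -0.217  0.   ]
post_short 0.71 [350. 276.] [ 0.31  -0.302  0.   ]
post_short 0.61 [299. 132.] [ 0.675 -0.179  0.   ]
post_short 0.58 [328. 228.] [ 0.425 -0.249  0.   ]
beam 0.65 [302. 132.] [ 0.675 -0.188  0.   ]
square_post 0.58 [251. 219.] [ 0.446 -0.058  0.   ]
footing_low 0.71 [135. 190.] [0.511 0.231 0.012]
footing_mid 0.78 [133. 155.] [0.601 0.24  0.012]
footing_high 0.86 [135. 226.] [0.422 0.225 0.012]
board 0.8 [136. 191.] [0.51  0.231 0.   ]
side [0.46  0.688 0.725] [[-0.999, -0.026, 0.026], [-0.037, 0.678, -0.734], [0.002, -0.735, -0.678]] [[452.2, 0.0, 257.6], [0.0, 452.2, 191.2], [0.0, 0.0, 1.0]]
post_tall 0.38 [188. 310.] [0.604 0.229 0.   ]
post_mid 0.84 [245. 175.] [ 0.522 -0.154  0.   ]
po
[... 605 characters left out ...]
583e+01, -1.48161748e+01]), 'joint_velocities': array([-0.0498901 ,  0.0300069 ,  0.06153987,  0.04548685, -0.02080939,
       -0.06141842]), 'effort': array([-6.28650814e-04, -3.90474308e+01,  1.87624437e+01,  4.22446445e+00,
        1.55083684e-02, -3.27813279e-05]), 'tcp_pos': array([ 0.17500966, -0.59998244,  0.22256227]), 'ee_rot': array([[-9.59998811e-01, -2.80004077e-01, -3.87908278e-06],
       [-2.80004077e-01,  9.59998810e-01, -2.69812519e-05],
       [ 1.12787754e-05, -2.48158107e-05, -1.00000000e+00]]), 'wrist_force': array([ 0.13390232, -0.01216975,  0.53125967]), 'moment': array([ 0.03782901,  0.05872999, -0.03644169]), 'gripper_force': 0.0, 'gripper_width': 0.9978872244755616}
```

View pics/top0.png

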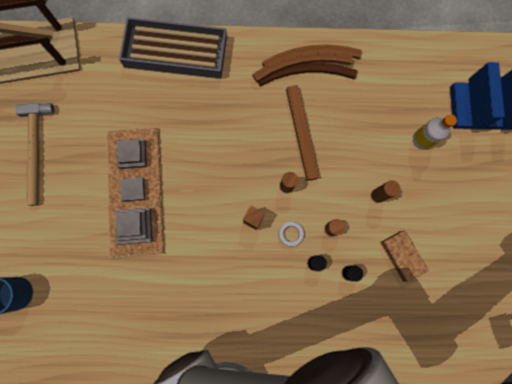

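View pics/side0.png

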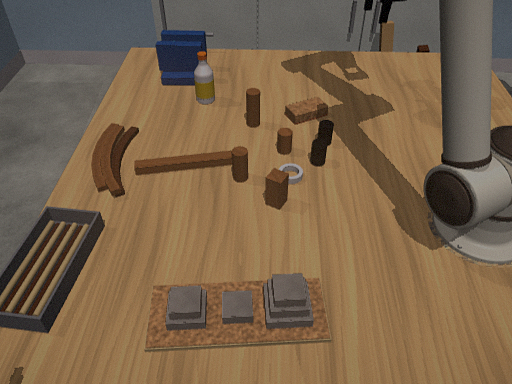

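Top view: round brown posts are at about (289,182) mid, (386,191) tall and (337,228) short. Look-alikes are the black stubs at (317,263) and (352,273), and the square post at (256,217), which stays put. The beam runs (294,88)–(313,178). The footings on the board are mid (two tiers, 131,153), low (133,189) and high (133,225). The bottle, tape ring and curved pieces aren't part of the job.

Next I'll fit the poses from the masks in both views and check the choice with one crop.

```bash
cat > fit.py <<'E'
from h import *
from scipy.optimize import least_squares
def silh(p,pts):
    return np.array([proj(p,x) for x in pts])
def bb(q): return np.r_[q.min(0),q.max(0)]
def maskbb(m):
    v,u=np.nonzero(m); return np.r_[u.min()-.5,v.min()-.5,u.max()+.5,v.max()+.5]
A=np.linspace(0,2*np.pi,48)
def cyl(x,y,h,z0=0): return [[x+.019*np.cos(a),y+.019*np.sin(a),z0+z] for a in A for z in(0,h)]
def box(x,y,yaw,L,W,z0,z1):
    c,s=np.cos(yaw),np.sin(yaw)
    return [[x+c*a*L/2-s*b*W/2,y+s*a*L/2+c*b*W/2,z] for a in(1,-1) for b in(1,-1) for z in(z0,z1)]
def overlap(p,pts,m):
    h=cv2.convexHull(silh(p,pts).astype(np.float32)).round().astype(np.int32)
    k=np.zeros(m.shape,np.uint8);cv2.fillConvexPoly(k,h,1);k=k>0
    return (k&m).sum()/(k|m).sum()
def find(p,name,guess,z=0):
    best=None
    for d in models.cut_out(p,name):
        v,u=np.nonzero(d["region"])
        if len(u)<20: continue
        w=onz(p,(u.mean(),v.mean()),z)[:2]
        e=np.hypot(*(w-guess))
        if e<.06 and (best is None or e<best[0]): best=(e,d["region"])
    return None if best is None else best[1]
def fitcyl(p,m,h,g,z0=0):
    b=maskbb(m); f=lambda q: bb(silh(p,cyl(*q,h,z0)))-b
    s=least_squares(f,g); return s.x,np.abs(s.fun).max(),overlap(p,cyl(*s.x,h,z0),m)
def fitbox(p,m,L,W,z0,z1,g):
    v,u=np.nonzero(m); c=cv2.convexHull(np.c_[u,v].astype(np.float32))[:,0]
    dirs=np.c_[np.cos(A),np.sin(A)]
    t=(c@dirs.T).max(0)+.4
    f=lambda q:(silh(p,box(*q,L,W,z0,z1))@dirs.T).max(0)-t
    s=least_squares(f,g,x_scale=[.01,.01,.1],loss="soft_l1"); return s.x,np.sqrt((f(s.x)**2).mean())
E
python3 - <<'E'
from fit import *
for n in("top","side"):
    p=imaging.capture(n)
    for t,h,g in(("post_tall",.104,(.506,-.383)),("post_mid",.082,(.525,-.15)),("post_short",.06,(.42,-.255))):
        m=find(p,t,g,h/2)
        if m is None: print(n,t,"none");continue
        print(n,t,fitcyl(p,m,h,g))
    for t,L,W,z0,z1,g in(("beam",.25,.03,0,.024,(.67,-.18,.2)),("board",.32,.13,0,.012,(.51,.231,.08)),("square_post",.038,.038,0,.082,(.445,-.06,.3))):
        m=find(p,t,g[:2],z1/2)
        if m is None: print(n,t,"none");continue
        print(n,t,fitbox(p,m,L,W,z0,z1,g))
    for t,z0,g in(("footing_low",.034,(.511,.231)),("footing_mid",.056,(.601,.24)),("footing_high",.078,(.422,.225))):
        m=find(p,t,g,z0/2)
        if m is None: print(n,t,"none");continue
        W={"l":.054,"m":.068,"h":.082}[t[8]];
        # hull of all tiers: union of boxes
        v,u=np.nonzero(m);c=cv2.convexHull(np.c_[u,v].astype(np.float32))[:,0];dirs=np.c_[np.cos(A),np.sin(A)];T=(c@dirs.T).max(0)+.4
        k={"l":1,"m":2,"h":3}[t[8]]
        def f(q): 
            P=sum([box(*q,.068,WW,0,0) for WW in()],[])
            for i in range(k):
                w=.054+.014*(k-1-i); P=P+box(*q,w,w,.012+.022*i,.034+.022*i)
            return (silh(p,P)@dirs.T).max(0)-T
        s=least_squares(f,[*g,.05],x_scale=[.01,.01,.1],loss="soft_l1");print(n,t,s.x,np.sqrt((f(s.x)**2).mean()))
    if n=="top": cv2.imwrite("pics/crop.png",cv2.resize(p["frame"][70:290,230:430],(600,660))[:600])
E
```

```text
top post_tall (array([ 0.51094963, -0.37574122]), np.float64(0.15966445425891607), np.float64(0.9014084507042254))
top post_mid (array([ 0.53147129, -0.14510133]), np.float64(0.5349777330067695), np.float64(0.9053254437869822))
top post_short none
top beam (array([ 0.66816174, -0.18334741,  0.21259745]), np.float64(0.9022675428634732))
top board (array([0.51001111, 0.2339367 , 0.09335159]), np.float64(0.44519564143478046))
top square_post (array([ 0.44408025, -0.05936995,  0.31815958]), np.float64(1.7030912880452918))
top footing_low [0.51065382 0.23437439 0.09283148] 0.9080932650053363
top footing_mid [0.60153761 0.24345702 0.08709428] 0.9903040446612061
top footing_high [0.42164484 0.22631884 0.09356345] 0.8432961836795768
side post_tall (array([ 0.51375364, -0.3774958 ]), np.float64(0.3787856592317098), np.float64(0.9181184668989547))
side post_mid (array([ 0.53263092, -0.14439593]), np.float64(0.4235702737548763), np.float64(0.8754152823920266))
side post_short (array([ 0.42520444, -0.25805133]), np.float64(0.3319281545571613), np.float64(0.830952380952381))
side beam (array([ 0.67830909, -0.18691749,  0.2152437 ]), np.float64(2.3841038240653263))
side board (array([0.51355479, 0.23459187, 0.09551406]), np.float64(0.7430284536409323))
side square_post (array([ 0.4453695 , -0.06188154,  1.06496114]), np.float64(1.1547963150575578))
side footing_low [0.51317541 0.2346878  0.07819936] 1.2971124537924466
side footing_mid [0.60278373 0.24231045 0.09311817] 0.797387276457469
side footing_high [0.42393119 0.22484695 0.09976009] 1.5915019083859345
```

View pics/crop.png

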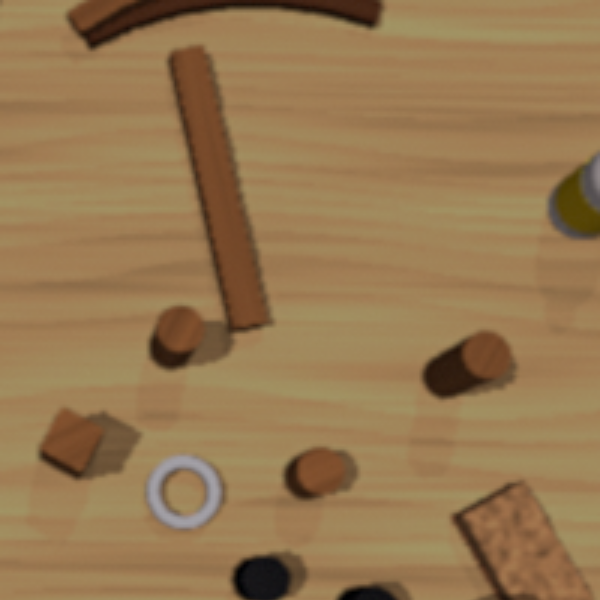

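The crop confirms it: the round tops are at crop (180,330) mid, (487,357) tall and (320,470) short brown. The square post is at (75,440) and the black stubs along the bottom edge. I'm starting with the tall post.

Request:
apply_moves(
  moves=[
    [[0,0,0],5.45],
    [[0,0,0],5.45],
    [[-0.0297,0.0159,0],0],
    [[-0.0297,0.0159,0],0],
    [[-0.0297,0.0159,0],0],
  ],
  hand=0.07,
)

```text
time_s: 2.42
tcp_pos: [0.2597, -0.5437, 0.2225]
ee_rot: [[-0.996, -0.092, -0.0], [-0.092, 0.996, 0.0], [0.0, 0.0, -1.0]]
wrist_force: [1.2, 0.6, -0.0]
gripper_width: 0.813
gripper_force: 0.0
```

Request:
apply_moves(
  moves=[
    [[-0.0297,0.0159,0],0],
    [[-0.0297,0.0159,0],0],
    [[-0.0297,0.0159,0],0],
    [[-0.0297,0.0159,0],0],
    [[-0.0297,0.0159,0],0],
  ],
)

```text
time_s: 2.83
tcp_pos: [0.4009, -0.45, 0.2228]
ee_rot: [[-0.996, -0.094, 0.0], [-0.094, 0.996, -0.0], [-0.0, -0.0, -1.0]]
wrist_force: [-0.4, -0.4, -1.0]
gripper_width: 0.8
gripper_force: 0.0
```

Request:
apply_moves(
  moves=[
    [[-0.0297,0.0159,0],0],
    [[-0.0297,0.0159,0],0],
    [[-0.0297,0.0159,0],0],
    [[-0.0297,0.0159,0],0],
    [[0,0,0],0],
  ],
)

```text
time_s: 3.25
tcp_pos: [0.5164, -0.3738, 0.222]
ee_rot: [[-0.995, -0.099, 0.001], [-0.099, 0.995, -0.0], [-0.001, -0.0, -1.0]]
wrist_force: [-0.2, -1.0, -0.5]
gripper_width: 0.803
gripper_force: 0.0
```

```bash
cat > plan.py <<'E'
from h import *
import sys
def st():
    s=r.sense();R=np.array(s["ee_rot"]);th=np.degrees(np.arctan2(-R[0,1],R[1,1]))
    return np.array(s["tcp_pos"]),R,th,s
if __name__=="__main__":
    a=[float(v) for v in sys.argv[1:5]]
    p,R,th,s=st(); turn=th-a[3]
    d=np.array(a[:3])-p
    t=np.radians(a[3]);X=np.array([-np.cos(t),-np.sin(t),0]);Y=np.array([-np.sin(t),np.cos(t),0])
    print("t",round(s["time_s"],2),"tcp",p.round(4),"th",th.round(2),"w",round(s["gripper_width"]*.087,4),"F",np.round(s["wrist_force"],1))
    print("shift now-axes",(R.T@d).round(4),"after turn",np.round([X@d,Y@d,-d[2]],4),"turn",round(turn,2))
E
python3 plan.py 0.5125 -0.3766 0.061 5.4
```

```text
t 3.25 tcp [ 0.5164 -0.3738  0.222 ] th 5.66 w 0.0699 F [-0.2 -1.  -0.5]
shift now-axes [ 0.0044 -0.0023  0.161 ] after turn [ 0.0042 -0.0024  0.161 ] turn 0.26
```

Request:
apply_moves(
  moves=[
    [[0,0,0],0],
    [[0,0,0.035],0],
    [[0,0,0.035],0],
    [[0,0,0.03],0],
    [[0,0,0.03],0],
  ],
)

```text
time_s: 3.67
tcp_pos: [0.5107, -0.3774, 0.0915]
ee_rot: [[-0.996, -0.092, -0.0], [-0.092, 0.996, -0.0], [0.0, -0.0, -1.0]]
wrist_force: [0.0, 0.1, -0.5]
gripper_width: 0.804
gripper_force: 0.0
```

Request:
apply_moves(
  moves=[
    [[0,0,0.02],0],
    [[0,0,0.012],0],
    [[0,0,0],0],
    [[0,0,0],0],
  ],
)

```text
time_s: 4.0
tcp_pos: [0.5118, -0.3775, 0.061]
ee_rot: [[-0.996, -0.093, -0.0], [-0.093, 0.996, -0.001], [0.0, -0.001, -1.0]]
wrist_force: [0.5, 0.2, 0.6]
gripper_width: 0.803
gripper_force: 0.0
```

```bash
python3 plan.py 0.5125 -0.3766 0.061 5.4
```

```text
t 4.0 tcp [ 0.5118 -0.3775  0.061 ] th 5.33 w 0.0699 F [0.5 0.2 0.6]
shift now-axes [-0.0008  0.0009 -0.    ] after turn [-0.0008  0.0009 -0.    ] turn -0.07
```

Request:
apply_moves(
  moves=[
    [[0,0,0],0],
    [[0,0,0],0],
    [[0,0,0],0],
    [[0,0,0],0],
    [[0,0,0],0],
  ],
  hand=0.02,
)

```text
time_s: 4.42
tcp_pos: [0.5124, -0.3768, 0.0613]
ee_rot: [[-0.996, -0.094, 0.001], [-0.094, 0.996, -0.001], [-0.001, -0.001, -1.0]]
wrist_force: [-0.7, -0.0, -1.1]
gripper_width: 0.513
gripper_force: 0.0
```

Request:
apply_moves(
  moves=[
    [[0,0,0],0],
    [[0,0,-0.01],0],
    [[0,0,-0.025],0],
    [[0,0,-0.035],0],
    [[0,0,-0.035],0],
  ],
)

```text
time_s: 4.83
tcp_pos: [0.5113, -0.3763, 0.1663]
ee_rot: [[-0.996, -0.094, -0.003], [-0.094, 0.996, 0.001], [0.003, 0.001, -1.0]]
wrist_force: [1.5, -0.2, -1.0]
gripper_width: 0.427
gripper_force: 30.0
```

Request:
apply_moves(
  moves=[
    [[0,0,-0.035],0],
    [[0,0,-0.02],0],
    [[-0.001,0.01,0],0],
    [[-0.002,0.02,0],0],
    [[-0.0028,0.03,0],0],
  ],
)

```text
time_s: 5.25
tcp_pos: [0.5116, -0.3166, 0.2202]
ee_rot: [[-0.996, -0.09, -0.0], [-0.09, 0.996, 0.0], [0.0, 0.0, -1.0]]
wrist_force: [1.0, 0.9, -0.8]
gripper_width: 0.434
gripper_force: 30.0
```

Request:
apply_moves(
  moves=[
    [[-0.0032,0.035,0],0],
    [[-0.0032,0.035,0],0],
    [[-0.0032,0.035,0],0],
    [[-0.0032,0.035,0],0],
    [[-0.0032,0.035,0],0],
  ],
)

```text
time_s: 5.67
tcp_pos: [0.5107, -0.1388, 0.2201]
ee_rot: [[-0.996, -0.093, -0.001], [-0.093, 0.996, 0.0], [0.001, 0.001, -1.0]]
wrist_force: [0.0, -0.1, -0.4]
gripper_width: 0.431
gripper_force: 30.0
```

Request:
apply_moves(
  moves=[
    [[-0.0032,0.035,0],0],
    [[-0.0032,0.035,0],0],
    [[-0.0032,0.035,0],0],
    [[-0.0032,0.035,0],0],
    [[-0.0032,0.035,0],0],
  ],
)

```text
time_s: 6.08
tcp_pos: [0.5101, 0.0368, 0.2202]
ee_rot: [[-0.996, -0.094, -0.001], [-0.094, 0.996, -0.0], [0.001, 0.0, -1.0]]
wrist_force: [0.8, 0.5, -1.0]
gripper_width: 0.43
gripper_force: 30.0
```

Request:
apply_moves(
  moves=[
    [[-0.0032,0.035,0],0],
    [[-0.0032,0.035,0],0],
    [[-0.0032,0.035,0],0],
    [[-0.0032,0.03,0],0],
    [[-0.0032,0.025,0],0],
  ],
)

```text
time_s: 6.5
tcp_pos: [0.5112, 0.198, 0.2201]
ee_rot: [[-0.995, -0.095, -0.001], [-0.095, 0.995, -0.0], [0.001, -0.0, -1.0]]
wrist_force: [0.1, -0.5, -0.2]
gripper_width: 0.431
gripper_force: 30.0
```

Request:
apply_moves(
  moves=[
    [[-0.0018,0.02,0],0],
    [[-0.001,0.0179,0],0],
    [[0,0,0],0],
    [[0,0,0],0],
    [[0,0,0],0],
  ],
)

```text
time_s: 6.92
tcp_pos: [0.511, 0.2333, 0.2201]
ee_rot: [[-0.996, -0.094, -0.001], [-0.094, 0.996, -0.001], [0.001, -0.001, -1.0]]
wrist_force: [-0.4, -0.1, -0.9]
gripper_width: 0.429
gripper_force: 30.0
```

```bash
python3 plan.py 0.512 0.234 0.1 5.4; cat > chk.py <<'E'
# usage: name h  -> fit x,y,zbottom of held/placed post in both views, by masks
from fit import *
from plan import st
import sys
def check(t,h,g):
    out=[]
    for n in("top","side"):
        p=imaging.capture(n); m=find(p,t,g[:2],g[2]+h/2)
        if m is None: print(n,"none"); continue
        v,u=np.nonzero(m);c=cv2.convexHull(np.c_[u,v].astype(np.float32))[:,0]
        dirs=np.c_[np.cos(A),np.sin(A)];T=(c@dirs.T).max(0)+.4
        out.append((p,dirs,T,n))
        f1=lambda q:(silh(p,cyl(q[0],q[1],h,g[2]))@dirs.T).max(0)-T
        s=least_squares(f1,g[:2],loss="soft_l1",x_scale=.01); print(n,"xy at given z",s.x.round(4),"rms px",np.sqrt((f1(s.x)**2).mean()).round(2))
    if len(out)==2:
        f=lambda q:np.concatenate([(silh(p,cyl(q[0],q[1],h,q[2]))@d.T).max(0)-T for p,d,T,_ in out])
        s=least_squares(f,g,loss="soft_l1",x_scale=.01);print("joint",s.x.round(4),np.sqrt((f(s.x)**2).mean()).round(2))
if __name__=="__main__": check(sys.argv[1],float(sys.argv[2]),np.array([float(v) for v in sys.argv[3:6]]))
E
python3 chk.py post_tall 0.104 0.512 0.234 0.159
python3 - <<'E'
from h import *
p=imaging.capture("side");cv2.imwrite("pics/s1.png",p["frame"])
E
```

```text
t 6.92 tcp [0.511  0.2333 0.2201] th 5.37 w 0.0374 F [-0.4 -0.1 -0.9]
shift now-axes [-0.0013  0.0007  0.1201] after turn [-0.0011  0.0006  0.1201] turn -0.03
top xy at given z [0.5003 0.229 ] rms px 4.15
side xy at given z [0.5103 0.237 ] rms px 19.17
joint [0.5102 0.2489 0.0986] 11.46
```

View pics/s1.png

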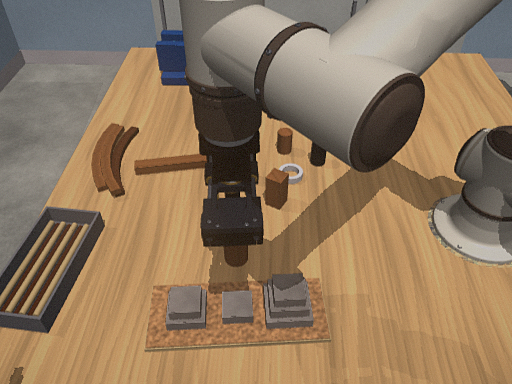

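The held post shows below the gripper, with its lower end at about (236,265), upright. I'll get the bottom height from that pixel.

```bash
python3 - <<'E'
from fit import *
p=imaging.capture("side")
for z in(.145,.155,.159,.165): print(z,bb(silh(p,cyl(.5115,.234,.104,z))).round(1))
f=p["frame"]
hsv=cv2.cvtColor(f,cv2.COLOR_BGR2HSV)
print([tuple(f[v,236]) for v in range(244,280,2)])
for v in (252,258): print([int(x) for x in f[v,216:258,2]])
E
```

```text
0.145 [220.3 210.2 247.4 273.7]
0.155 [219.9 205.4 247.3 269.8]
0.159 [219.8 203.4 247.3 268.2]
0.165 [219.5 200.5 247.2 265.8]
[(np.uint8(26), np.uint8(36), np.uint8(43)), (np.uint8(29), np.uint8(48), np.uint8(70)), (np.uint8(27), np.uint8(44), np.uint8(68)), (np.uint8(22), np.uint8(44), np.uint8(70)), (np.uint8(27), np.uint8(49), np.uint8(66)), (np.uint8(29), np.uint8(43), np.uint8(69)), (np.uint8(36), np.uint8(48), np.uint8(70)), (np.uint8(21), np.uint8(46), np.uint8(67)), (np.uint8(24), np.uint8(44), np.uint8(66)), (np.uint8(36), np.uint8(48), np.uint8(70)), (np.uint8(23), np.uint8(39), np.uint8(62)), (np.uint8(37), np.uint8(58), np.uint8(78)), (np.uint8(63), np.uint8(92), np.uint8(121)), (np.uint8(58), np.uint8(89), np.uint8(114)), (np.uint8(61), np.uint8(92), np.uint8(119)), (np.uint8(64), np.uint8(93), np.uint8(119)), (np.uint8(59), np.uint8(86), np.uint8(114)), (np.uint8(55), np.uint8(87), np.uint8(112))]
[129, 123, 114, 113, 123, 121, 120, 130, 69, 62, 68, 68, 66, 73, 66, 64, 69, 69, 67, 75, 66, 66, 65, 67, 63, 71, 64, 69, 69, 66, 58, 42, 130, 121, 128, 129, 127, 127, 129, 132, 132, 132]
[121, 119, 118, 125, 120, 127, 121, 127, 100, 67, 67, 70, 70, 66, 66, 71, 65, 70, 69, 64, 67, 73, 59, 66, 65, 69, 60, 70, 62, 68, 62, 52, 127, 123, 125, 133, 128, 122, 133, 137, 131, 127]
```

```bash
python3 - <<'E'
from fit import *
p=imaging.capture("side")
h=cv2.convexHull(silh(p,cyl(.5115,.234,.104,.16)).astype(np.float32))
k=np.zeros((384*8,512*8),np.uint8);cv2.fillConvexPoly(k,((h+.5)*8).round().astype(np.int32),1)
for v in(252,258): u=np.nonzero(k[v*8+4])[0]/8-.5; print(v,u.min(),u.max())
for x in (.5115,): print(proj(p,(.5115,.234,.16)),proj(p,(.5015,.234,.16)))
E
```

```text
252 222.875 247.125
258 223.25 247.25
[235.32891853 258.22510076] [241.61498474 258.41615128]
```

Request:
apply_moves(
  moves=[
    [[-0.0005,0.0005,0.03],0],
    [[0,0,0.035],0],
    [[0,0,0.03],0],
    [[0,0,0.015],0],
    [[0,0,0.008],0],
  ],
)

```text
time_s: 7.68
tcp_pos: [0.5107, 0.2331, 0.0998]
ee_rot: [[-0.996, -0.093, -0.004], [-0.093, 0.996, -0.003], [0.004, -0.003, -1.0]]
wrist_force: [-0.0, 0.4, -0.3]
gripper_width: 0.433
gripper_force: 30.0
```

Request:
apply_moves(
  moves=[
    [[0,0,0.002],0],
    [[0,0,0.002],0],
    [[0,0,0.002],0],
    [[0,0,0],0],
  ],
)

```text
time_s: 8.02
tcp_pos: [0.5127, 0.2348, 0.0976]
ee_rot: [[-0.996, -0.093, 0.002], [-0.093, 0.996, 0.001], [-0.002, 0.001, -1.0]]
wrist_force: [-0.2, -0.2, -0.7]
gripper_width: 0.429
gripper_force: 30.0
```

Request:
apply_moves(
  moves=[
    [[0,0,0.001],0],
    [[0,0,0],0],
    [[0,0,0.001],0],
    [[0,0,0],0],
  ],
)

```text
time_s: 8.35
tcp_pos: [0.5123, 0.2345, 0.0949]
ee_rot: [[-0.996, -0.094, 0.001], [-0.094, 0.996, 0.001], [-0.001, 0.0, -1.0]]
wrist_force: [-0.2, -0.6, 0.6]
gripper_width: 0.431
gripper_force: 30.0
```

Request:
apply_moves(
  moves=[
    [[0,0,0.001],0],
    [[0,0,0],0],
    [[0,0,0],0],
  ],
)

```text
time_s: 8.6
tcp_pos: [0.5124, 0.2345, 0.0949]
ee_rot: [[-0.996, -0.094, 0.001], [-0.094, 0.996, 0.0], [-0.001, 0.0, -1.0]]
wrist_force: [-0.9, -0.8, 6.1]
gripper_width: 0.433
gripper_force: 30.0
```

Request:
apply_moves(
  moves=[
    [[0,0,0],0],
    [[0,0,0],0],
    [[0,0,0],0],
    [[0,0,0],0],
  ],
  hand=0.066,
)

```text
time_s: 8.93
tcp_pos: [0.512, 0.2343, 0.0934]
ee_rot: [[-0.996, -0.093, -0.0], [-0.093, 0.996, -0.0], [0.0, -0.0, -1.0]]
wrist_force: [-0.5, -0.5, 0.9]
gripper_width: 0.648
gripper_force: 0.0
```

Request:
apply_moves(
  moves=[
    [[0,0,-0.01],0],
    [[0,0,-0.03],0],
    [[0,0,-0.035],0],
    [[0,0,-0.035],0],
    [[0,0,-0.02],0],
  ],
)

```text
time_s: 9.35
tcp_pos: [0.5135, 0.235, 0.2287]
ee_rot: [[-0.996, -0.094, 0.006], [-0.094, 0.996, 0.003], [-0.006, 0.002, -1.0]]
wrist_force: [1.6, 0.8, 0.4]
gripper_width: 0.757
gripper_force: 0.0
```

Request:
apply_moves(
  moves=[
    [[0.0096,-0.0343,0],0],
    [[0.0096,-0.0343,0],0],
    [[0.0096,-0.0343,0],0],
    [[0.0096,-0.0343,0],0],
    [[0.0096,-0.0343,0],0],
  ],
)

```text
time_s: 9.77
tcp_pos: [0.4797, 0.0577, 0.2244]
ee_rot: [[-0.996, -0.094, 0.001], [-0.094, 0.996, 0.0], [-0.001, 0.0, -1.0]]
wrist_force: [0.1, -0.1, 0.4]
gripper_width: 0.758
gripper_force: 0.0
```

Request:
apply_moves(
  moves=[
    [[0.0096,-0.0343,0],0],
    [[0.0096,-0.0343,0],0],
    [[0.0096,-0.0343,0],0],
    [[0.0096,-0.0343,0],0],
    [[0.0096,-0.0343,0],0],
  ],
)

```text
time_s: 10.18
tcp_pos: [0.4479, -0.1177, 0.2245]
ee_rot: [[-0.996, -0.094, 0.001], [-0.094, 0.996, -0.0], [-0.001, -0.0, -1.0]]
wrist_force: [0.5, -0.5, -0.0]
gripper_width: 0.762
gripper_force: 0.0
```

Request:
apply_moves(
  moves=[
    [[0.0096,-0.0343,0],0],
    [[0.0096,-0.0343,0],0],
    [[0.0096,-0.0343,0],0],
    [[0.009,-0.0343,0],0],
    [[0,0,0],0],
  ],
)

```text
time_s: 10.6
tcp_pos: [0.4226, -0.2607, 0.2241]
ee_rot: [[-0.996, -0.088, 0.0], [-0.088, 0.996, -0.001], [0.0, -0.001, -1.0]]
wrist_force: [0.6, -0.6, -0.4]
gripper_width: 0.756
gripper_force: 0.0
```

Request:
apply_moves(
  moves=[
    [[0,0,0],0],
    [[0,0,0],0],
    [[0,0,0],0],
    [[0,0,0],0],
  ],
)

```text
time_s: 10.93
tcp_pos: [0.424, -0.2553, 0.2238]
ee_rot: [[-0.995, -0.095, 0.0], [-0.095, 0.995, -0.0], [-0.0, -0.0, -1.0]]
wrist_force: [0.6, 0.2, -0.6]
gripper_width: 0.759
gripper_force: 0.0
```

```bash
python3 plan.py 0.424 -0.257 0.021 5.4; python3 chk.py post_tall 0.104 .512 .234 .034; python3 - <<'E'
from fit import *
for n in ("top","side"):
    p=imaging.capture(n)
    for d in models.cut_out(p,"post_short"):
        v,u=np.nonzero(d["region"]); print(n,round(d["confidence"],2),u.mean().round(),v.mean().round(),maskbb(d["region"]),p["frame"][d["region"]].mean(0).round())
E
```

```text
t 10.93 tcp [ 0.424  -0.2553  0.2238] th 5.47 w 0.066 F [ 0.6  0.2 -0.6]
shift now-axes [ 0.0003 -0.0017  0.2028] after turn [ 2.000e-04 -1.700e-03  2.028e-01] turn 0.07
top xy at given z [0.5091 0.2343] rms px 0.27
side xy at given z [0.5113 0.2349] rms px 0.73
joint [0.5106 0.2344 0.0326] 0.64
top 0.59 352.0 273.0 [340.5 265.5 362.5 282.5] [15. 18. 21.]
top 0.59 320.0 263.0 [313.5 253.5 326.5 272.5] [34. 38. 43.]
side 0.81 284.0 141.0 [276.5 127.5 291.5 154.5] [30. 51. 78.]
side 0.77 325.0 130.0 [317.5 119.5 332.5 145.5] [12. 21. 29.]
side 0.61 318.0 153.0 [309.5 138.5 326.5 167.5] [19. 28. 38.]
```

Request:
apply_moves(
  moves=[
    [[-0.0012,-0.0015,0.03],0],
    [[0,0,0.04],0],
    [[0,0,0.04],0],
    [[0,0,0.035],0],
    [[0,0,0.03],0],
  ],
)

```text
time_s: 11.75
tcp_pos: [0.4241, -0.2574, 0.0465]
ee_rot: [[-0.996, -0.093, -0.001], [-0.093, 0.996, 0.0], [0.001, 0.001, -1.0]]
wrist_force: [-0.2, 0.2, 0.5]
gripper_width: 0.762
gripper_force: 0.0
```

Request:
apply_moves(
  moves=[
    [[0,0,0.018],0],
    [[0,0,0.01],0],
    [[0,0,0],0],
    [[0,0,0],0],
  ],
)

```text
time_s: 12.08
tcp_pos: [0.425, -0.2577, 0.0203]
ee_rot: [[-0.996, -0.094, -0.001], [-0.094, 0.996, 0.0], [0.001, 0.0, -1.0]]
wrist_force: [1.1, -0.7, 1.2]
gripper_width: 0.758
gripper_force: 0.0
```

Request:
apply_moves(
  moves=[
    [[0,0,0],0],
    [[0,0,0],0],
    [[0,0,0],0],
    [[0,0,0],0],
    [[0,0,0],0],
  ],
  hand=0.02,
)

```text
time_s: 12.5
tcp_pos: [0.4254, -0.2577, 0.0212]
ee_rot: [[-0.996, -0.093, 0.001], [-0.093, 0.996, -0.0], [-0.001, -0.0, -1.0]]
wrist_force: [-0.3, -0.2, 0.8]
gripper_width: 0.468
gripper_force: 0.0
```

Request:
apply_moves(
  moves=[
    [[0,0,0],0],
    [[0,0,0],0],
    [[0,0,0],0],
  ],
)

```text
time_s: 12.75
tcp_pos: [0.4252, -0.2577, 0.021]
ee_rot: [[-0.996, -0.094, 0.001], [-0.094, 0.996, -0.0], [-0.0, -0.0, -1.0]]
wrist_force: [-0.4, 1.0, 3.7]
gripper_width: 0.428
gripper_force: 30.0
```

```bash
python3 plan.py 0.424 0.2255 0.2 5.4
```

```text
t 12.75 tcp [ 0.4252 -0.2577  0.021 ] th 5.37 w 0.0372 F [-0.4  1.   3.7]
shift now-axes [-0.0441  0.4811 -0.1791] after turn [-0.0442  0.4811 -0.179 ] turn -0.03
```

Request:
apply_moves(
  moves=[
    [[0,0,-0.02],0],
    [[0,0,-0.04],0],
    [[0,0,-0.04],0],
    [[0,0,-0.04],0],
    [[0,0,-0.039],0],
  ],
)

```text
time_s: 13.17
tcp_pos: [0.4245, -0.2574, 0.2013]
ee_rot: [[-0.996, -0.093, -0.0], [-0.093, 0.996, 0.0], [0.0, 0.0, -1.0]]
wrist_force: [0.9, -0.3, -0.6]
gripper_width: 0.425
gripper_force: 30.0
```

Request:
apply_moves(
  moves=[
    [[-0.00315,0.02,0],0],
    [[-0.00315,0.035,0],0],
    [[-0.00315,0.035,0],0],
    [[-0.00315,0.035,0],0],
    [[-0.00315,0.035,0],0],
  ],
)

```text
time_s: 13.58
tcp_pos: [0.4251, -0.0955, 0.1993]
ee_rot: [[-0.996, -0.092, -0.0], [-0.092, 0.996, 0.0], [0.0, 0.0, -1.0]]
wrist_force: [-0.4, -0.6, -0.4]
gripper_width: 0.428
gripper_force: 30.0
```

Request:
apply_moves(
  moves=[
    [[-0.00315,0.035,0],0],
    [[-0.00315,0.035,0],0],
    [[-0.00315,0.035,0],0],
    [[-0.00315,0.035,0],0],
    [[-0.00315,0.035,0],0],
  ],
)

```text
time_s: 14.0
tcp_pos: [0.4244, 0.0804, 0.1994]
ee_rot: [[-0.996, -0.094, -0.0], [-0.094, 0.996, 0.0], [0.0, 0.0, -1.0]]
wrist_force: [0.5, 0.4, -0.5]
gripper_width: 0.43
gripper_force: 30.0
```

Request:
apply_moves(
  moves=[
    [[-0.00315,0.035,0],0],
    [[-0.00315,0.035,0],0],
    [[-0.00315,0.035,0],0],
    [[-0.00315,0.025,0],0],
    [[0,0.0161,0],0],
  ],
)

```text
time_s: 14.42
tcp_pos: [0.4239, 0.2281, 0.1991]
ee_rot: [[-0.995, -0.096, 0.0], [-0.096, 0.995, 0.0], [-0.0, 0.0, -1.0]]
wrist_force: [0.3, 0.5, 0.0]
gripper_width: 0.429
gripper_force: 30.0
```

Request:
apply_moves(
  moves=[
    [[0,0,0],0],
    [[0,0,0],0],
    [[0,0,0],0],
    [[0,0,0],0],
    [[0,0,0],0],
  ],
)

```text
time_s: 14.83
tcp_pos: [0.424, 0.2245, 0.1996]
ee_rot: [[-0.996, -0.092, -0.0], [-0.092, 0.996, -0.0], [0.0, -0.0, -1.0]]
wrist_force: [-0.3, -0.5, -0.9]
gripper_width: 0.433
gripper_force: 30.0
```

```bash
python3 plan.py 0.424 0.2255 0.099 5.4; python3 - <<'E'
from h import *
p=imaging.capture("side");cv2.imwrite("pics/s2.png",p["frame"][150:340,150:350].repeat(3,0).repeat(3,1))
p=imaging.capture("side"); print(proj(p,(.424,.2255,.18)))
for t in("footing_high","footing_mid","footing_low","post_short"):
  for d in models.place_of(p,t)[:2]: 
    uv=np.array(d["at"])*[512,384]; print(t,round(d["confidence"],2),uv.round(1),onz(p,uv,.012).round(4))
E
```

```text
t 14.83 tcp [0.424  0.2245 0.1996] th 5.28 w 0.0377 F [-0.3 -0.5 -0.9]
shift now-axes [-1.000e-04  1.000e-03  1.006e-01] after turn [-1.000e-04  1.000e-03  1.006e-01] turn -0.12
[291.05052478 247.5560974 ]
footing_high 0.79 [284.1 306.7] [0.4279 0.2237 0.012 ]
footing_mid 0.96 [188.  308.8] [0.6022 0.2348 0.012 ]
footing_low 0.94 [235.3 310.1] [0.5162 0.2343 0.012 ]
post_short 0.57 [295.1 245.4] [0.4044 0.077  0.012 ]
post_short 0.51 [239.8 300.4] [0.5094 0.2134 0.012 ]
```

View pics/s2.png

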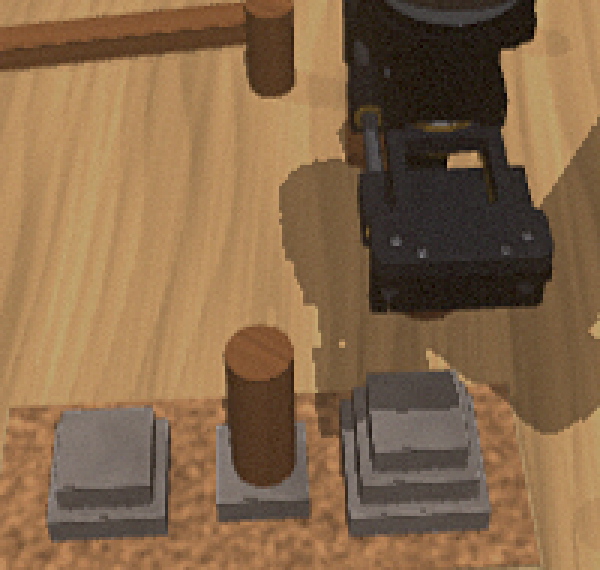

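The tall post stands on the low footing, with its base at crop (263,480). The short post is held over the high footing. Now lowering it.

Request:
apply_moves(
  moves=[
    [[0,0,0.025],0],
    [[0,0,0.03],0],
    [[0,0,0.025],0],
    [[0,0,0.012],0],
    [[0,0,0.004],0],
  ],
)

```text
time_s: 15.55
tcp_pos: [0.4228, 0.2243, 0.1012]
ee_rot: [[-0.996, -0.093, -0.004], [-0.093, 0.996, -0.003], [0.004, -0.003, -1.0]]
wrist_force: [-0.2, -0.3, 0.1]
gripper_width: 0.429
gripper_force: 30.0
```

Request:
apply_moves(
  moves=[
    [[0,0,0.002],0],
    [[0,0,0],0],
    [[0,0,0.001],0],
    [[0,0,0],0],
  ],
)

```text
time_s: 15.88
tcp_pos: [0.4245, 0.226, 0.1015]
ee_rot: [[-0.996, -0.094, 0.002], [-0.094, 0.996, 0.002], [-0.002, 0.001, -1.0]]
wrist_force: [0.8, -1.1, -0.0]
gripper_width: 0.433
gripper_force: 30.0
```

Request:
apply_moves(
  moves=[
    [[0,0,0.001],0],
    [[0,0,0],0],
    [[0,0,0.001],0],
    [[0,0,0],0],
  ],
)

```text
time_s: 16.22
tcp_pos: [0.4242, 0.2257, 0.0991]
ee_rot: [[-0.996, -0.094, 0.001], [-0.094, 0.996, 0.001], [-0.001, 0.0, -1.0]]
wrist_force: [-1.5, -0.9, 2.9]
gripper_width: 0.431
gripper_force: 30.0
```

Request:
apply_moves(
  moves=[
    [[0,0,0],0],
    [[0,0,0],0],
    [[0,0,0],0],
    [[0,0,0],0],
  ],
  hand=0.064,
)

```text
time_s: 16.55
tcp_pos: [0.4239, 0.2255, 0.0984]
ee_rot: [[-0.996, -0.093, -0.0], [-0.093, 0.996, -0.0], [0.0, -0.0, -1.0]]
wrist_force: [0.8, 0.4, 0.4]
gripper_width: 0.653
gripper_force: 0.0
```

Request:
apply_moves(
  moves=[
    [[0,0,-0.01],0],
    [[0,0,-0.03],0],
    [[0,0,-0.035],0],
    [[0,0,-0.035],0],
    [[0,0,-0.015],0],
  ],
)

```text
time_s: 16.97
tcp_pos: [0.4258, 0.2266, 0.2283]
ee_rot: [[-0.996, -0.094, 0.006], [-0.094, 0.996, 0.004], [-0.007, 0.004, -1.0]]
wrist_force: [-0.1, -0.5, 0.8]
gripper_width: 0.731
gripper_force: 0.0
```

Request:
apply_moves(
  moves=[
    [[-0.0067,-0.0344,0],0],
    [[-0.0067,-0.0344,0],0],
    [[-0.0067,-0.0344,0],0],
    [[-0.0067,-0.0344,0],0],
    [[-0.0067,-0.0344,0],0],
  ],
)

```text
time_s: 17.38
tcp_pos: [0.4734, 0.0559, 0.2236]
ee_rot: [[-0.996, -0.094, 0.0], [-0.094, 0.996, 0.0], [-0.0, 0.0, -1.0]]
wrist_force: [0.5, 0.7, 0.3]
gripper_width: 0.736
gripper_force: 0.0
```

Request:
apply_moves(
  moves=[
    [[-0.0067,-0.0344,0],0],
    [[-0.0067,-0.0344,0],0],
    [[-0.0067,-0.0344,0],0],
    [[-0.0067,-0.0344,0],0],
    [[-0.0067,-0.0344,0],0],
  ],
)

```text
time_s: 17.8
tcp_pos: [0.5229, -0.1125, 0.2234]
ee_rot: [[-0.996, -0.093, -0.0], [-0.093, 0.996, 0.0], [0.0, 0.0, -1.0]]
wrist_force: [0.6, -0.4, -0.2]
gripper_width: 0.734
gripper_force: 0.0
```

Request:
apply_moves(
  moves=[
    [[-0.0067,-0.0344,0],0],
    [[0,0,0],0],
    [[0,0,0],0],
    [[0,0,0],0],
    [[0,0,0],0],
  ],
)

```text
time_s: 18.22
tcp_pos: [0.5324, -0.1436, 0.2235]
ee_rot: [[-0.996, -0.094, -0.0], [-0.094, 0.996, 0.0], [0.0, 0.0, -1.0]]
wrist_force: [-0.4, -0.7, -0.1]
gripper_width: 0.736
gripper_force: 0.0
```

```bash
python3 plan.py 0.533 -0.144 0.041 5.4; python3 chk.py post_short 0.06 .424 .2255 .078;  python3 chk.py post_tall 0.104 .512 .234 .034
```

```text
t 18.22 tcp [ 0.5324 -0.1436  0.2235] th 5.41 w 0.064 F [-0.4 -0.7 -0.1]
shift now-axes [-0.0006 -0.0005  0.1825] after turn [-0.0006 -0.0004  0.1825] turn 0.01
top xy at given z [0.4222 0.2255] rms px 0.17
side xy at given z [0.4243 0.2251] rms px 1.01
joint [0.4232 0.2254 0.0774] 0.81
top xy at given z [0.5093 0.2341] rms px 0.35
side xy at given z [0.5109 0.234 ] rms px 0.33
joint [0.5104 0.2341 0.034 ] 0.44
```

Request:
apply_moves(
  moves=[
    [[-0.0005,-0.0004,0.03],0],
    [[0,0,0.04],0],
    [[0,0,0.04],0],
    [[0,0,0.035],0],
    [[0,0,0.02],0],
  ],
)

```text
time_s: 19.03
tcp_pos: [0.5307, -0.1445, 0.0547]
ee_rot: [[-0.996, -0.093, -0.006], [-0.093, 0.996, 0.001], [0.006, 0.001, -1.0]]
wrist_force: [-0.6, 0.0, 0.1]
gripper_width: 0.735
gripper_force: 0.0
```

Request:
apply_moves(
  moves=[
    [[0,0,0.012],0],
    [[0,0,0.005],0],
    [[0,0,0],0],
    [[0,0,0],0],
  ],
)

```text
time_s: 19.37
tcp_pos: [0.534, -0.1447, 0.0422]
ee_rot: [[-0.996, -0.094, 0.001], [-0.094, 0.996, -0.0], [-0.001, -0.0, -1.0]]
wrist_force: [0.1, 0.4, 0.8]
gripper_width: 0.735
gripper_force: 0.0
```

Request:
apply_moves(
  moves=[
    [[0,0,0],0],
    [[0,0,0],0],
    [[0,0,0],0],
    [[0,0,0],0],
    [[0,0,0],0],
  ],
  hand=0.02,
)

```text
time_s: 19.78
tcp_pos: [0.5335, -0.1447, 0.0421]
ee_rot: [[-0.996, -0.093, 0.001], [-0.093, 0.996, -0.0], [-0.001, -0.0, -1.0]]
wrist_force: [0.2, 0.5, 1.3]
gripper_width: 0.445
gripper_force: 0.3
```

Request:
apply_moves(
  moves=[
    [[0,0,0],0],
    [[0,0,0],0],
    [[0,0,0],0],
  ],
)

```text
time_s: 20.03
tcp_pos: [0.5335, -0.1447, 0.042]
ee_rot: [[-0.996, -0.094, 0.001], [-0.094, 0.996, -0.0], [-0.001, -0.0, -1.0]]
wrist_force: [-0.3, 0.3, 3.2]
gripper_width: 0.43
gripper_force: 30.0
```

```bash
python3 plan.py 0.603 0.2425 0.2 5.4
```

```text
t 20.03 tcp [ 0.5335 -0.1447  0.042 ] th 5.37 w 0.0374 F [-0.3  0.3  3.2]
shift now-axes [-0.1055  0.379  -0.158 ] after turn [-0.1056  0.379  -0.158 ] turn -0.03
```

Request:
apply_moves(
  moves=[
    [[0,0,-0.02],0],
    [[0,0,-0.04],0],
    [[0,0,-0.04],0],
    [[0,0,-0.04],0],
    [[0,0,-0.038],0],
  ],
)

```text
time_s: 20.45
tcp_pos: [0.5328, -0.1447, 0.2214]
ee_rot: [[-0.996, -0.093, -0.0], [-0.093, 0.996, 0.0], [0.0, 0.0, -1.0]]
wrist_force: [0.5, 0.4, -0.0]
gripper_width: 0.43
gripper_force: 30.0
```

Request:
apply_moves(
  moves=[
    [[-0.0055,0.02,0],0],
    [[-0.01,0.035,0],0],
    [[-0.01,0.035,0],0],
    [[-0.01,0.035,0],0],
    [[-0.01,0.035,0],0],
  ],
)

```text
time_s: 20.87
tcp_pos: [0.5633, 0.0203, 0.2193]
ee_rot: [[-0.996, -0.093, -0.001], [-0.093, 0.996, 0.0], [0.001, 0.0, -1.0]]
wrist_force: [1.2, 0.0, -0.3]
gripper_width: 0.431
gripper_force: 30.0
```

Request:
apply_moves(
  moves=[
    [[-0.01,0.035,0],0],
    [[-0.01,0.035,0],0],
    [[-0.01,0.035,0],0],
    [[-0.01,0.035,0],0],
    [[-0.01,0.035,0],0],
  ],
)

```text
time_s: 21.28
tcp_pos: [0.5967, 0.1995, 0.219]
ee_rot: [[-0.996, -0.093, -0.001], [-0.093, 0.996, -0.0], [0.001, -0.0, -1.0]]
wrist_force: [1.3, -0.3, -1.5]
gripper_width: 0.431
gripper_force: 30.0
```

Request:
apply_moves(
  moves=[
    [[-0.006,0.025,0],0],
    [[-0.004,0.019,0],0],
    [[0,0,0],0],
    [[0,0,0],0],
    [[0,0,0],0],
  ],
)

```text
time_s: 21.7
tcp_pos: [0.6026, 0.2417, 0.2192]
ee_rot: [[-0.996, -0.093, -0.001], [-0.093, 0.996, -0.001], [0.001, -0.001, -1.0]]
wrist_force: [0.4, -0.2, -0.8]
gripper_width: 0.428
gripper_force: 30.0
```

Request:
apply_moves(
  moves=[
    [[0,0,0],0],
    [[0,0,0],0],
  ],
)

```text
time_s: 21.87
tcp_pos: [0.6029, 0.2413, 0.2198]
ee_rot: [[-0.996, -0.092, 0.0], [-0.092, 0.996, 0.0], [-0.0, 0.0, -1.0]]
wrist_force: [-0.4, -0.1, -0.4]
gripper_width: 0.429
gripper_force: 30.0
```

```bash
python3 plan.py 0.603 0.2425 0.098 5.4
```

```text
t 21.87 tcp [0.6029 0.2413 0.2198] th 5.28 w 0.0373 F [-0.4 -0.1 -0.4]
shift now-axes [-0.0002  0.0012  0.1218] after turn [-0.0002  0.0012  0.1218] turn -0.12
```

Request:
apply_moves(
  moves=[
    [[0,0.0005,0.03],0],
    [[0,0,0.035],0],
    [[0,0,0.03],0],
    [[0,0,0.016],0],
    [[0,0,0.005],0],
  ],
)

```text
time_s: 22.28
tcp_pos: [0.6009, 0.2408, 0.0999]
ee_rot: [[-0.996, -0.092, -0.006], [-0.092, 0.996, -0.003], [0.006, -0.003, -1.0]]
wrist_force: [-0.5, 0.0, -1.1]
gripper_width: 0.432
gripper_force: 30.0
```

Request:
apply_moves(
  moves=[
    [[0,0,0.002],0],
    [[0,0,0],0],
    [[0,0,0.001],0],
    [[0,0,0],0],
  ],
)

```text
time_s: 22.62
tcp_pos: [0.6037, 0.2434, 0.1023]
ee_rot: [[-0.996, -0.093, 0.003], [-0.093, 0.996, 0.002], [-0.003, 0.002, -1.0]]
wrist_force: [-0.1, -0.6, -0.4]
gripper_width: 0.428
gripper_force: 30.0
```

Request:
apply_moves(
  moves=[
    [[0,0,0.001],0],
    [[0,0,0],0],
    [[0,0,0.001],0],
    [[0,0,0],0],
  ],
)

```text
time_s: 22.95
tcp_pos: [0.6028, 0.243, 0.0987]
ee_rot: [[-0.996, -0.093, 0.0], [-0.093, 0.996, 0.0], [-0.0, 0.0, -1.0]]
wrist_force: [0.1, 0.1, -0.9]
gripper_width: 0.429
gripper_force: 30.0
```

Request:
apply_moves(
  moves=[
    [[0,0,0.001],0],
    [[0,0,0],0],
    [[0,0,0],0],
  ],
)

```text
time_s: 23.2
tcp_pos: [0.603, 0.2431, 0.098]
ee_rot: [[-0.996, -0.094, 0.001], [-0.094, 0.996, 0.0], [-0.001, 0.0, -1.0]]
wrist_force: [-0.6, -0.1, 3.0]
gripper_width: 0.433
gripper_force: 30.0
```

Request:
apply_moves(
  moves=[
    [[0,0,0.0006],0],
    [[0,0,0],0],
    [[0,0,0],0],
  ],
)

```text
time_s: 23.45
tcp_pos: [0.6031, 0.2431, 0.098]
ee_rot: [[-0.996, -0.094, 0.001], [-0.094, 0.996, 0.0], [-0.001, 0.0, -1.0]]
wrist_force: [-1.8, -0.0, 5.8]
gripper_width: 0.43
gripper_force: 30.0
```

Request:
apply_moves(
  moves=[
    [[0,0,0],0],
    [[0,0,0],0],
    [[0,0,0],0],
    [[0,0,0],0],
  ],
  hand=0.064,
)

```text
time_s: 23.78
tcp_pos: [0.6027, 0.2429, 0.0964]
ee_rot: [[-0.996, -0.093, -0.001], [-0.093, 0.996, -0.0], [0.001, -0.0, -1.0]]
wrist_force: [-0.8, -0.2, -0.4]
gripper_width: 0.648
gripper_force: 0.0
```

Request:
apply_moves(
  moves=[
    [[0,0,-0.01],0],
    [[0,0,-0.03],0],
    [[0,0,-0.035],0],
    [[0,0,-0.035],0],
    [[0,0,-0.015],0],
  ],
)

```text
time_s: 24.2
tcp_pos: [0.605, 0.2437, 0.2286]
ee_rot: [[-0.996, -0.094, 0.009], [-0.094, 0.996, 0.004], [-0.009, 0.003, -1.0]]
wrist_force: [0.9, 1.1, 1.1]
gripper_width: 0.738
gripper_force: 0.0
```

Request:
apply_moves(
  moves=[
    [[0,-0.03,0],0],
    [[0,-0.03,0],0],
    [[0,-0.03,0],0],
    [[0,-0.03,0],0],
    [[0,-0.03,0],0],
  ],
)

```text
time_s: 24.62
tcp_pos: [0.6168, 0.0924, 0.2228]
ee_rot: [[-0.996, -0.094, 0.001], [-0.094, 0.996, 0.0], [-0.001, 0.0, -1.0]]
wrist_force: [0.7, 0.2, -0.0]
gripper_width: 0.741
gripper_force: 0.0
```

```bash
cat > m.py <<'E'
from fit import *
for n in("top","side"):
    p=imaging.capture(n); cv2.imwrite(f"pics/{n}3.png",p["frame"])
    for t,L,W,z0,z1,g in(("beam",.25,.03,0,.024,(.67,-.185,.2)),("board",.32,.13,0,.012,(.512,.234,.09))):
        m=find(p,t,g[:2],z1/2)
        print(n,t,None if m is None else fitbox(p,m,L,W,z0,z1,g))
E
python3 m.py; for a in "post_mid .082 .603 .2425 .056" "post_tall .104 .512 .234 .034" "post_short .06 .424 .2255 .078"; do python3 chk.py $a; done; python3 plan.py .67 -.185 .004 12.3
```

```text
top beam (array([ 0.67031896, -0.18211489,  0.2013017 ]), np.float64(1.2645644394227473))
top board (array([0.51125768, 0.23363353, 0.09512047]), np.float64(0.29782550199962804))
side beam (array([ 0.67160842, -0.18673229,  0.18687311]), np.float64(1.263734504869696))
side board (array([0.51311712, 0.23439756, 0.09619519]), np.float64(0.6574996646836423))
top xy at given z [0.5995 0.2434] rms px 0.32
side xy at given z [0.6026 0.2426] rms px 0.53
joint [0.6014 0.2432 0.0562] 0.69
top xy at given z [0.5088 0.2358] rms px 0.32
side xy at given z [0.5115 0.2342] rms px 0.27
joint [0.5105 0.2353 0.035 ] 0.59
top xy at given z [0.4227 0.2259] rms px 0.27
side xy at given z [0.4244 0.2251] rms px 0.41
joint [0.4237 0.2256 0.0785] 0.47
t 25.52 tcp [0.6169 0.0937 0.2219] th 5.37 w 0.064 F [ 0.   0.4 -0.2]
shift now-axes [-0.0269 -0.2824  0.2179] after turn [ 0.0074 -0.2836  0.2179] turn -6.93
```

View pics/side3.png

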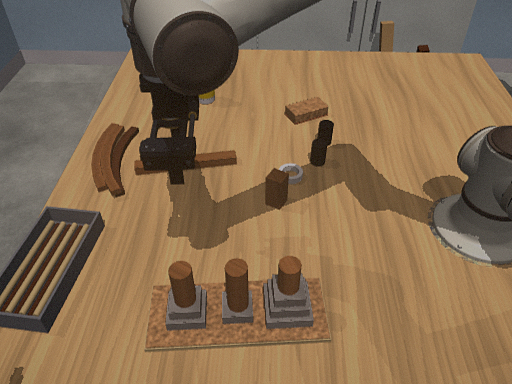

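View pics/top3.png

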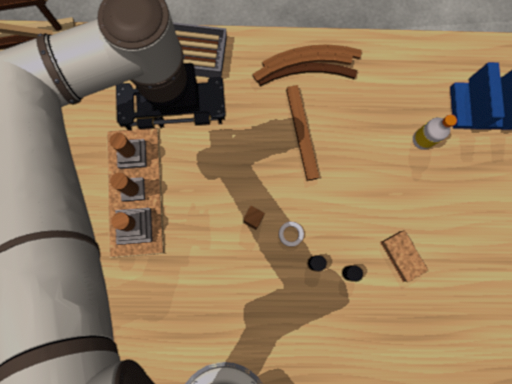

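All three posts stand on their footings: side (182,270), (237,272) and (289,262). The beam is fully visible in the top view, (294,87)–(313,179). I'll refine its pose by colour segmentation in that region.

```bash
python3 - <<'E'
from fit import *
for n,(v0,v1,u0,u1) in(("top",(78,188,278,328)),("side",(145,180,125,245))):
    p=imaging.capture(n); f=p["frame"].astype(float); roi=f[v0:v1,u0:u1]
    sat=roi[...,2]/(roi[...,0]+1)
    k=((roi[...,1]/(roi[...,2]+1)<.66)).astype(np.uint8)
    k=cv2.morphologyEx(k,cv2.MORPH_OPEN,np.ones((3,3)))
    c,l,s,_=cv2.connectedComponentsWithStats(k); j=[1+int(np.argmax(s[1:,4]))] if n=="top" else [i for i in range(1,c) if s[i,4]>25]
    m=np.zeros(f.shape[:2],bool); m[v0:v1,u0:u1]=np.isin(l,j)
    print(n,m.sum(),maskbb(m),fitbox(p,m,.25,.03,0,.024,(.67,-.185,.2)))
E
```

```text
top 1109 [286.5  85.5 317.5 179.5] (array([ 0.67017371, -0.18409576,  0.20587289]), np.float64(1.4750050618695338))
side 155 [195.5 151.5 229.5 161.5] (array([ 0.6200914 , -0.27251786, -1.30571163]), np.float64(18.929866095020053))
```

Request:
apply_moves(
  moves=[
    [[0,0,0],-6.4],
    [[0.0004,-0.0354,0],0],
    [[0.0004,-0.0354,0],0],
    [[0.0004,-0.0354,0],0],
    [[0.0004,-0.0354,0],0],
  ],
  hand=0.06,
)

```text
time_s: 26.03
tcp_pos: [0.6443, -0.0465, 0.2221]
ee_rot: [[-0.979, -0.205, 0.0], [-0.205, 0.979, -0.0], [-0.0, -0.0, -1.0]]
wrist_force: [0.2, -0.4, 0.3]
gripper_width: 0.69
gripper_force: 0.0
```

Request:
apply_moves(
  moves=[
    [[0.0004,-0.0354,0],0],
    [[0.0004,-0.0354,0],0],
    [[0.0004,-0.0354,0],0],
    [[0.0004,-0.0354,0],0],
    [[0,0,0],0],
  ],
)

```text
time_s: 26.45
tcp_pos: [0.6716, -0.1903, 0.221]
ee_rot: [[-0.98, -0.198, -0.001], [-0.198, 0.98, -0.001], [0.001, -0.001, -1.0]]
wrist_force: [0.1, 0.4, -1.3]
gripper_width: 0.688
gripper_force: 0.0
```

Request:
apply_moves(
  moves=[
    [[0,0,0],0],
    [[0,0,0],0],
    [[0,0,0.04],0],
    [[0,0,0.04],0],
    [[0,0,0.04],0],
  ],
)

```text
time_s: 26.87
tcp_pos: [0.6719, -0.1824, 0.1022]
ee_rot: [[-0.979, -0.206, 0.003], [-0.206, 0.979, 0.0], [-0.003, -0.0, -1.0]]
wrist_force: [0.6, 1.1, 0.2]
gripper_width: 0.689
gripper_force: 0.0
```

Request:
apply_moves(
  moves=[
    [[0,0,0.03],0],
    [[0,0,0.02],0],
    [[0,0,0.01],0],
    [[0,0,0],0],
    [[0,0,0],0],
  ],
)

```text
time_s: 27.28
tcp_pos: [0.6722, -0.1834, 0.0429]
ee_rot: [[-0.979, -0.206, 0.001], [-0.206, 0.979, -0.001], [-0.001, -0.001, -1.0]]
wrist_force: [0.1, -0.3, 0.5]
gripper_width: 0.687
gripper_force: 0.0
```

```bash
python3 plan.py .672 -.1845 .004 11.8; python3 - <<'E'
from h import *
p=imaging.capture("top"); f=p["frame"].copy()
cv2.imwrite("pics/t4.png",cv2.resize(f[60:220,220:380],(600,600)))
E
```

```text
t 27.28 tcp [ 0.6722 -0.1834  0.0429] th 11.86 w 0.0598 F [ 0.1 -0.3  0.5]
shift now-axes [ 0.0005 -0.001   0.0389] after turn [ 0.0005 -0.001   0.0389] turn 0.06
```

View pics/t4.png

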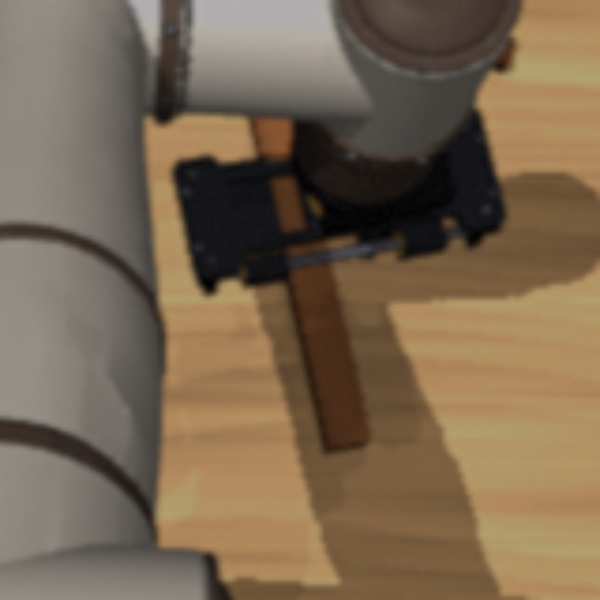

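The beam passes between the fingers and is aligned with the gripper; its near end is at crop (345,445). Going down and closing.

Request:
apply_moves(
  moves=[
    [[0,0,0.02],0],
    [[0,0,0.012],0],
    [[0,0,0.006],0],
    [[0,0,0],0],
    [[0,0,0],0],
  ],
)

```text
time_s: 27.75
tcp_pos: [0.6717, -0.1844, 0.0044]
ee_rot: [[-0.979, -0.204, 0.0], [-0.204, 0.979, -0.0], [-0.0, -0.0, -1.0]]
wrist_force: [-0.6, -0.3, -0.2]
gripper_width: 0.689
gripper_force: 0.0
```

Request:
apply_moves(
  moves=[
    [[0,0,0],0],
    [[0,0,0],0],
    [[0,0,0],0],
    [[0,0,0],0],
    [[0,0,0],0],
  ],
  hand=0.01,
)

```text
time_s: 28.17
tcp_pos: [0.6716, -0.1843, 0.0043]
ee_rot: [[-0.979, -0.204, 0.001], [-0.204, 0.979, -0.0], [-0.0, -0.0, -1.0]]
wrist_force: [-0.2, 0.1, 0.6]
gripper_width: 0.391
gripper_force: 0.0
```

Request:
apply_moves(
  moves=[
    [[0,0,0],0],
    [[0,0,0],0],
    [[0,0,0],0],
    [[0,0,0],0],
  ],
)

```text
time_s: 28.5
tcp_pos: [0.6715, -0.1843, 0.0042]
ee_rot: [[-0.979, -0.204, 0.0], [-0.204, 0.979, -0.0], [-0.0, -0.0, -1.0]]
wrist_force: [-0.2, 0.9, 1.5]
gripper_width: 0.34
gripper_force: 30.0
```

Request:
apply_moves(
  moves=[
    [[0,0,-0.02],0],
    [[0,0,-0.035],0],
    [[0,0,-0.04],0],
    [[0,0,-0.04],0],
    [[0,0,-0.04],0],
  ],
)

```text
time_s: 28.92
tcp_pos: [0.6707, -0.1841, 0.1798]
ee_rot: [[-0.979, -0.204, -0.002], [-0.204, 0.979, 0.0], [0.002, 0.001, -1.0]]
wrist_force: [0.9, -0.5, -1.3]
gripper_width: 0.343
gripper_force: 30.0
```

Request:
apply_moves(
  moves=[
    [[0,0,-0.03],0],
    [[0,0,-0.01],0],
    [[0,0,0],6.4],
    [[0,0,0],0],
    [[0,0,0],0],
  ],
)

```text
time_s: 29.33
tcp_pos: [0.6705, -0.1839, 0.2168]
ee_rot: [[-0.995, -0.096, -0.003], [-0.096, 0.995, 0.001], [0.003, 0.001, -1.0]]
wrist_force: [-0.6, -0.1, -1.4]
gripper_width: 0.345
gripper_force: 30.0
```

```bash
python3 plan.py .5135 .234 .22 5.4
```

```text
t 29.33 tcp [ 0.6705 -0.1839  0.2168] th 5.49 w 0.03 F [-0.6 -0.1 -1.4]
shift now-axes [ 0.1163  0.431  -0.0022] after turn [ 0.117   0.4309 -0.0032] turn 0.09
```

Request:
apply_moves(
  moves=[
    [[0.006,0.015,0],0],
    [[0.012,0.03,0],0],
    [[0.012,0.03,0],0],
    [[0.012,0.03,0],0],
    [[0.012,0.03,0],0],
  ],
)

```text
time_s: 29.75
tcp_pos: [0.6034, -0.054, 0.2167]
ee_rot: [[-0.995, -0.095, -0.004], [-0.095, 0.995, -0.0], [0.004, 0.0, -1.0]]
wrist_force: [0.8, 0.9, -0.8]
gripper_width: 0.34
gripper_force: 30.0
```

Request:
apply_moves(
  moves=[
    [[0.012,0.03,0],0],
    [[0.012,0.03,0],0],
    [[0.012,0.03,0],0],
    [[0.012,0.03,0],0],
    [[0.009,0.02,0],0],
  ],
)

```text
time_s: 30.17
tcp_pos: [0.5332, 0.0809, 0.2173]
ee_rot: [[-0.995, -0.097, -0.003], [-0.097, 0.995, -0.001], [0.003, -0.0, -1.0]]
wrist_force: [-0.6, -0.4, -0.8]
gripper_width: 0.338
gripper_force: 30.0
```

Request:
apply_moves(
  moves=[
    [[0.006,0.01,0],0],
    [[0,0,0],0],
    [[0,0,0],0],
    [[0,0,0],0],
    [[0,0,0],0],
  ],
)

```text
time_s: 30.58
tcp_pos: [0.5287, 0.0876, 0.2185]
ee_rot: [[-0.996, -0.092, -0.001], [-0.092, 0.996, -0.001], [0.001, -0.0, -1.0]]
wrist_force: [-0.5, 0.4, -1.7]
gripper_width: 0.344
gripper_force: 30.0
```

```bash
python3 plan.py .5135 .234 .2 5.4; python3 - <<'E'
from fit import *
from plan import st
t,_,th,_=st()
for n in("side","top"):
    p=imaging.capture(n); z=t[2]-.004
    if n=="side":
        f=p["frame"].copy(); 
        h=cv2.convexHull(silh(p,box(t[0],t[1],np.radians(th),.25,.03,z,z+.024)).astype(np.float32))
        cv2.polylines(f,[h.round().astype(np.int32)],1,(0,255,0))
        cv2.imwrite("pics/s5.png",cv2.resize(f[150:350,130:350],(660,600)))
    m=find(p,"beam",t[:2],z)
    print(n,None if m is None else (maskbb(m),fitbox(p,m,.25,.03,z,z+.024,(t[0],t[1],np.radians(th)))))
E
```

```text
t 30.58 tcp [0.5287 0.0876 0.2185] th 5.31 w 0.03 F [-0.5  0.4 -1.7]
shift now-axes [0.0016 0.1471 0.0184] after turn [0.0014 0.1471 0.0185] turn -0.09
side (array([156.5, 153.5, 304.5, 180.5]), (array([0.52820969, 0.08695694, 0.09560183]), np.float64(0.37371009593904)))
top None
```

View pics/s5.png

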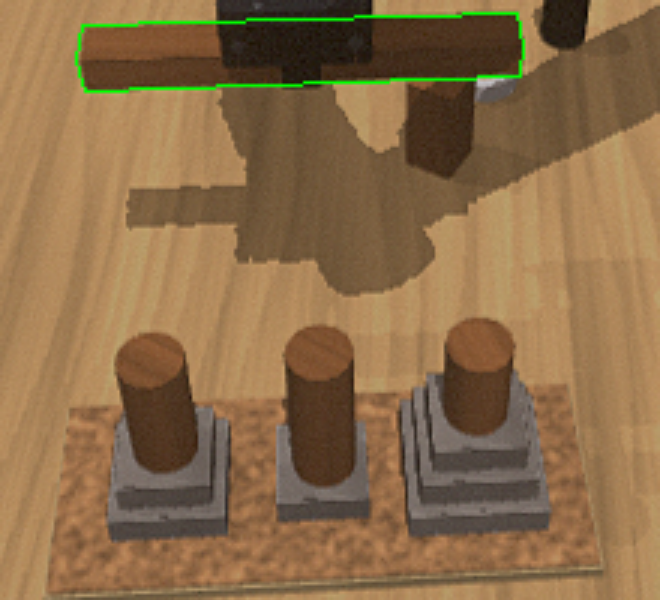

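The green outline (beam centred on the TCP) coincides with the held beam. Moving over the row and lowering.

Request:
apply_moves(
  moves=[
    [[0.0007,0.035,0],0],
    [[0.0007,0.035,0],0],
    [[0,0.035,0],0],
    [[0,0.027,0],0],
    [[0,0.0148,0],0],
  ],
)

```text
time_s: 31.2
tcp_pos: [0.5132, 0.237, 0.2189]
ee_rot: [[-0.995, -0.095, 0.0], [-0.095, 0.995, 0.001], [-0.001, 0.001, -1.0]]
wrist_force: [0.5, 0.2, -1.2]
gripper_width: 0.344
gripper_force: 30.0
```

Request:
apply_moves(
  moves=[
    [[0,0,0],0],
    [[0,0,0],0],
    [[0,0,0],0],
    [[0,0,0],0],
    [[0,0,0],0],
  ],
)

```text
time_s: 31.62
tcp_pos: [0.5134, 0.2334, 0.2191]
ee_rot: [[-0.996, -0.092, -0.0], [-0.092, 0.996, -0.0], [0.0, -0.0, -1.0]]
wrist_force: [0.2, -0.4, -1.4]
gripper_width: 0.344
gripper_force: 30.0
```

Request:
apply_moves(
  moves=[
    [[0,0,0.02],0],
    [[0,0,0.02],0],
    [[0,0,0.015],0],
    [[0,0,0.01],0],
    [[0,0,0.004],0],
  ],
)

```text
time_s: 32.03
tcp_pos: [0.5127, 0.2334, 0.1484]
ee_rot: [[-0.996, -0.092, -0.002], [-0.092, 0.996, -0.002], [0.003, -0.002, -1.0]]
wrist_force: [-0.5, -0.7, -1.7]
gripper_width: 0.341
gripper_force: 30.0
```

Request:
apply_moves(
  moves=[
    [[0,0,0],0],
    [[0,0,0],0],
    [[0,0,0],0],
    [[0,0,0],0],
  ],
)

```text
time_s: 32.37
tcp_pos: [0.5138, 0.235, 0.1511]
ee_rot: [[-0.996, -0.094, 0.002], [-0.094, 0.996, 0.001], [-0.002, 0.001, -1.0]]
wrist_force: [0.3, 0.8, -0.9]
gripper_width: 0.343
gripper_force: 30.0
```

```bash
python3 plan.py .5135 .234 .142 5.4
```

```text
t 32.37 tcp [0.5138 0.235  0.1511] th 5.37 w 0.0299 F [ 0.3  0.8 -0.9]
shift now-axes [ 0.0004 -0.0009  0.0091] after turn [ 0.0004 -0.0009  0.0091] turn -0.03
```

Request:
apply_moves(
  moves=[
    [[0,0,0.002],0],
    [[0,0,0.002],0],
    [[0,0,0.002],0],
    [[0,0,0],0],
    [[0,0,0],0],
  ],
)

```text
time_s: 32.78
tcp_pos: [0.5131, 0.2345, 0.1438]
ee_rot: [[-0.996, -0.094, -0.0], [-0.094, 0.996, -0.0], [0.0, -0.0, -1.0]]
wrist_force: [0.2, 0.5, -1.5]
gripper_width: 0.338
gripper_force: 30.0
```

Request:
apply_moves(
  moves=[
    [[0,0,0.001],0],
    [[0,0,0],0],
    [[0,0,0.001],0],
    [[0,0,0],0],
    [[0,0,0],0],
  ],
)

```text
time_s: 33.2
tcp_pos: [0.5134, 0.2347, 0.1421]
ee_rot: [[-0.996, -0.094, 0.0], [-0.094, 0.996, 0.0], [-0.0, 0.0, -1.0]]
wrist_force: [0.7, -0.4, -0.5]
gripper_width: 0.342
gripper_force: 30.0
```

Request:
apply_moves(
  moves=[
    [[0,0,0.0007],0],
    [[0,0,0],0],
    [[0,0,0],0],
  ],
)

```text
time_s: 33.45
tcp_pos: [0.5134, 0.2347, 0.1421]
ee_rot: [[-0.996, -0.094, 0.001], [-0.094, 0.996, 0.0], [-0.001, 0.0, -1.0]]
wrist_force: [-2.0, -0.1, 4.4]
gripper_width: 0.345
gripper_force: 30.0
```

Contact at the expected height (0.142). Releasing, retracting straight up and checking.

Request:
apply_moves(
  moves=[
    [[0,0,0],0],
    [[0,0,0],0],
    [[0,0,0],0],
    [[0,0,0],0],
    [[0,0,0],0],
  ],
  hand=0.06,
)

```text
time_s: 33.87
tcp_pos: [0.5132, 0.2345, 0.1409]
ee_rot: [[-0.996, -0.093, -0.0], [-0.093, 0.996, -0.0], [0.0, -0.0, -1.0]]
wrist_force: [0.1, 0.6, 0.1]
gripper_width: 0.63
gripper_force: 0.0
```

Request:
apply_moves(
  moves=[
    [[0,0,-0.01],0],
    [[0,0,-0.02],0],
    [[0,0,-0.03],0],
    [[0,0,-0.03],0],
    [[0,0,-0.02],0],
  ],
)

```text
time_s: 34.28
tcp_pos: [0.5142, 0.2349, 0.2552]
ee_rot: [[-0.996, -0.094, 0.004], [-0.094, 0.996, 0.002], [-0.004, 0.002, -1.0]]
wrist_force: [1.3, 1.5, 0.9]
gripper_width: 0.689
gripper_force: 0.0
```

Request:
apply_moves(
  moves=[
    [[0,-0.03,0],0],
    [[0,-0.04,0],0],
    [[0,-0.04,0],0],
    [[0,-0.04,0],0],
    [[0,-0.03,0],0],
  ],
)

```text
time_s: 34.7
tcp_pos: [0.5298, 0.053, 0.2523]
ee_rot: [[-0.996, -0.093, 0.001], [-0.093, 0.996, -0.0], [-0.001, -0.0, -1.0]]
wrist_force: [0.3, -0.1, 0.3]
gripper_width: 0.69
gripper_force: 0.0
```

Request:
apply_moves(
  moves=[
    [[0,0,0],0],
    [[0,0,0],0],
    [[0,0,0],0],
    [[0,0,0],0],
  ],
)

```text
time_s: 35.03
tcp_pos: [0.5301, 0.0562, 0.2516]
ee_rot: [[-0.996, -0.094, 0.0], [-0.094, 0.996, 0.0], [-0.0, 0.0, -1.0]]
wrist_force: [0.0, 0.2, -0.1]
gripper_width: 0.695
gripper_force: 0.0
```

```bash
python3 - <<'E'
from fit import *
for n in("top","side"):
    p=imaging.capture(n)
    m=find(p,"beam",(.5135,.234),.15)
    print(n,None if m is None else fitbox(p,m,.25,.03,.138,.162,(.5135,.234,.094)))
f=p["frame"].copy()
cv2.imwrite("pics/s6.png",cv2.resize(f[150:350,130:350],(660,600)))
E
```

```text
top (array([0.50895837, 0.23868337, 0.13528983]), np.float64(14.949686712709108))
side (array([0.5124748 , 0.23438142, 0.10230479]), np.float64(1.2689047387584305))
```

View pics/s6.png

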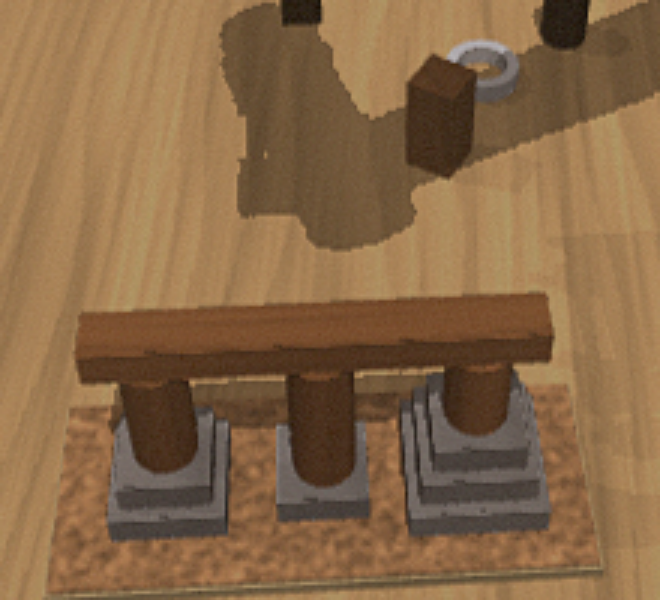

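The beam lies flat on all three posts, crop (80,345) to (550,325). It is centred and in line with the row, and the square post is untouched at (440,115).

```bash
python3 -c "
from station import r
print(r.finish_job())"
```

```text
the job is handed in; nothing more can be done
None
```

The job is handed in: all three round posts stand on their right footings, the beam lies flat, centred and in line across their tops, and the square post was not touched; the hand-in call returned no verdict.

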